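# Fit the crank and wind the gluing press shut on a cabin moulding

### The arm

A 7-joint arm with a two-finger parallel gripper is mounted at the origin on the work surface; the furniture and walls round the work are solid. World frame = base frame: x ahead of the robot, y to its left, z up, the work surface at z = 0. Lengths are in m, angles in rad, forces in N, time in s.
With the tool pointing down it reaches from about 0.425 to 0.975 m from the base axis. Payload 16.7 kg.
Tool frame: the origin (TCP) lies on the centre line of the jaws, within the pads' length; the fingertips stand 17 mm ahead of it and the grasp point (between the pads) lies 2 mm behind it (robot.tip_reach is the distance from the TCP to the fingertips, in m); z points along the fingers, y is the line along which they close (so a half turn about z gives the same grasp; the last joint's range is limited). The gripper opens to 85 mm and grips with 20 to 120 N. Pads are 22 mm wide; open, the fingers measure 114 mm over their backs; the gripper's body (76 mm by 85 mm) begins 54 mm behind the grasp point. The pads swing forward as they close: fully open they stand 13 mm farther back than shut.
Start: joints at [1.012, 0.426, 0.074, 1.606, -0.034, 1.111, -0.067], TCP at [0.269, -0.619, 0.248] pointing down, gripper open.
Joint ranges: [-2.85, 2.85], [-0.5, 2.14], [-1.23, 1.37], [0.21, 2.46], [-1.02, 4.16], [0.16, 2.05], [-2.73, 2.73]. Speed limits (rad/s): [1.89, 1.89, 2.39, 2.39, 3.01, 3.01, 3.01].

### API

Orientations are given as a unit quaternion [x, y, z, w].
In Python, from plant import robot gives the robot as it stands.
- The arm moves only by the shell command python3 -m handwheel 'ROWS' [FORCE]. ROWS is JSON, one flat list of numbers, 7 for each row, row after row: the opening in per cent of the stroke, from 0 (shut) to 100 (fully open), then the shift along the world's x, y, z in mm, then the turn, a rotation vector about the world's x, y, z in degrees. In form: [grip, dx, dy, dz, ax, ay, az, grip, dx, dy, dz, ax, ay, az, ...]. A call has 1 to 8 rows; each row is the pose to reach, as a shift and turn from the pose commanded when the call began; what a row does not reach only later rows make up. A row lasts 1/8 s, in which the tool goes at most 62.5 mm and 10.7 degrees, less where a joint would pass 70% of its speed; a pose out of reach is approached as far as the arm can. A call with a gripper value outside its range is refused whole. The fingers move at their own pace and stop on an object; FORCE is the grip in N (left out, the last holds). Time passes only in rows, so rows that repeat a pose let the fingers close. It gives the time, the measured TCP pose, the force, the opening and the grip force at its end, in the units of the state.
- robot.observe(): the state, without advancing time (a new reading comes with each control period).
- robot.camera(name): name is "side" or "top"; returns a dict with "color" (400x640x3 uint8, red, green, blue), "fx", "fy", "cx", "cy" (pixels), "dist_coeffs" ([k1, k2, p1, p2, k3] as OpenCV has them; the pictures are not rectified), "pose" (4x4, takes a point from camera to world coordinates). Camera axes: x right, y down, z forward; pixel columns grow to the right and rows downward; lengths in m; the calibration is good to about 2 mm. A picture is of the moment at which its call begins. There is no depth.
- robot.job_done(): hands the job in; it is judged then, once.
The state is a dict: "clock": time; "q": joint angles; "qd": joint speeds; "effort": joint torques, N m; "eef_pos": TCP position; "tool_rot": TCP orientation; "wrist_force": force on the tool from outside, world axes, zero at the start; "torque": the same for the moment, N m; "gripper_width": finger opening in m; "gripper_force": force on a finger pad.
Only numpy, scipy, OpenCV 4.12 (cv2) and the standard library are available. Lean on these libraries where they do the work, as an engineer would, in place of code of your own. Each camera call takes 0.05 s, during which the arm holds its last target. There are 200 camera calls.

### The job

Fit the loose crank fully home on the square shaft end of the little gluing press and wind its red knob clockwise, as seen from above, until the olive cabin moulding is held firmly between the two cork faces. Feel your way gently: do not lean on the shaft, and stop as soon as the knob turns clearly stiffer so that the moulding is not crushed. Then let go, leaving the crank on the shaft, the moulding held and the paint pots and glue bottle undisturbed.

Things in the scene. Friction and masses are not known exactly. Their poses are not given: they have to be found in the camera images.
- press: Fixed dark blue gluing press on a dark steel base plate 150 x 70 mm, 10 mm thick. Origin: on the table under the vertical winding shaft. x runs along the jaws' travel, from the gearbox (56 x 52 mm, top at 56 mm, centred on the origin) to the fixed jaw, whose cork face is at x = 98 mm (jaw 66 mm wide, top at 33 mm). z up.
- shaft_square: Steel square shaft end, 13 x 13 mm, 18 mm tall, top edges chamfered (2 mm wide, 3 mm high), upright on a round shoulder, 28 mm diameter. Origin: centre of its top, 80 mm above the table; the crank seats on the shoulder 18 mm lower. x, y square to the flats (any quarter turn serves), z up. Clockwise (from above) closes the jaws, 12 mm a turn; it holds up to 70 N of squeeze by itself, beyond that it pushes back.
- jaw_pad: Moving jaw, driven by the shaft. Origin: middle of its cork face (64 x 20 mm); x to the fixed jaw. At 0.078 along the press's x it pinches the 20 mm moulding on the fixed jaw. At the crank's knob, square to the arm, moving it free takes about 2.5 N (less at rest); each 10 N of squeeze adds 0.35 N. Firmly held: over 15 N of squeeze; crushed: over 250 N.
- crank_hub (a point): The loose crank, 0.2 kg, standing on the table, knob up. This point: centre of its dark steel hub, a square block 26 x 26 x 44 mm (half-way up). x points along the arm to the knob, z up. The arm, 14 mm wide, lies 15 to 23 mm above the underside, so fingers can grip the hub's two sides (along y) astride the arm.
- crank_mouth (a point): Centre of the underside of the crank's hub, 22 mm below crank_hub: the mouth of a square socket, 14.8 mm wide and 20 mm deep, its flats parallel to the hub's sides. Fully home on the shaft it rests on the shoulder, 18 mm below the top of the square. Same axes as crank_hub. Contact with the shaft end over 100 N strains it.
- crank_knob (a point): Centre of the crank's red upright knob, 19 mm diameter, 34 mm tall (32 to 66 mm above the hub's underside), 55 mm from the hub's axis along the arm, 27 mm above the crank_hub point. It spins freely on its pin, so it can be held fast while the crank goes round. Under its neck a round boss (14 mm diameter) fills 0 to 23 mm above that underside.
- cabin_part: Olive cabin moulding with a white card plate, loose, 20 x 62 mm, 18 mm tall, lying across the press bed 0 to 4 mm short of the fixed jaw. Origin: centre of its underside, x across its 20 mm thickness.
- glue_bottle_mid (a point): Loose glue bottle, white with a green cap, 30 x 30 x 61 mm; point half-way up. Leave alone.
- paint_pot_1_mid (a point): Loose paint pot, black cap and olive band, 33 mm diameter, 34 mm tall; point half-way up. Leave alone.
- paint_pot_2_mid (a point): Loose red paint pot, 33 mm diameter, 34 mm tall; point half-way up. Leave alone.
- paint_pot_4_mid (a point): Loose white paint pot, 38 mm diameter, 42 mm tall; point half-way up. Leave alone.

How it is judged:
On the way, in this order (a step that is already met when the one before it is completed fails the run):
1. the crank is fully home on the square shaft end (horizontal distance between crank_hub and shaft_square below 0.005 m and z of crank_mouth in the frame of shaft_square below -0.0155 m and angle between crank_hub's own z axis and vertical below 0.1 rad), for 0.2 s.
2. the crank has been wound until the cork faces hold the moulding firmly (all of step 1 and contact force between jaw_pad and cabin_part above 15 N), for 0.2 s.
At the end, for the whole second after the job is handed in: The crank is still home on the square (within 2.5 mm of its full depth, 5 mm sideways, upright within 0.1 rad) and at rest; the moving cork face presses on the moulding with more than 15 N, and the moulding lies flat on the bed (within 4 mm) against the fixed jaw (within 3 mm) (all of step 2 and linear speed of crank below 0.02 m/s and x of cabin_part in the frame of press above 0.085 m and z of cabin_part in the frame of press below 0.014 m); the robot touches nothing.
It fails at once if the crank strains the shaft end: contact force over 100 N (contact force between crank and shaft_square above 100 N).
It fails at once if the moulding is crushed (squeezed with more than 250 N) (contact force between jaw_pad and cabin_part above 250 N).
It fails at once if a paint pot or the glue bottle is moved more than 30 mm (distance of any of paint_pot_1_mid, paint_pot_2_mid, paint_pot_4_mid, glue_bottle_mid from where it was at the start of the episode above 0.03 m).
It also fails if it takes over 72 s, if anything falls off the work surface, if the arm or the gripper's body presses on something with over 40 N, if the wrist force passes 120 N, or if a joint passes its speed limit or range.

## Working session

There is one attempt and no reset: what is moved stays moved. The work goes in short steps, Python scripts to look and compute and a shell command to move; the robot and the scene stay as the last step left them, time stands still between calls to the robot, and variables do not carry over. Pictures are saved under pics/ and viewed, at most 10 in all, crops included, and the job is handed in when it is done.

```bash
ls; mkdir -p pics; python3 - <<'E'
from plant import robot
import cv2,numpy as np
for n in("side","top"):
    c=robot.camera(n); cv2.imwrite(f"pics/{n}0.png",c["color"][:,:,::-1])
    print(n,c["fx"],c["fy"],c["cx"],c["cy"],c["dist_coeffs"],np.round(c["pose"],4).tolist())
s=robot.observe();print(s)
E
```

```text
pics
side 459.4650539786653 459.4650539786653 318.6652165115707 191.07190525435863 [-0.05348235  0.          0.          0.          0.        ] [[0.9975, -0.0487, 0.051, 0.474], [-0.0691, -0.5318, 0.8441, -0.6568], [-0.014, -0.8455, -0.5338, 0.5692], [0.0, 0.0, 0.0, 1.0]]
top 477.5967996849365 477.5967996849365 316.05677503703964 202.35248820528952 [-0.07034208  0.          0.          0.          0.        ] [[-0.0006, -0.9956, 0.0935, 0.4371], [-1.0, 0.0, -0.0065, 0.0793], [0.0064, -0.0935, -0.9956, 0.9427], [0.0, 0.0, 0.0, 1.0]]
{'clock': 0.1, 'q': array([ 1.01153737,  0.42664488,  0.07385176,  1.60652413, -0.0340935 ,
        1.11080362, -0.06709759]), 'qd': array([ 0.00082176, -0.00085947, -0.00047416, -0.00256273,  0.00072396,
       -0.00091847, -0.00159277]), 'effort': array([ 7.30413274e-03, -9.51531887e+01,  3.77079427e+00, -4.64405966e+01,
        1.97179941e-02,  6.37928053e-03,  7.71744840e-05]), 'eef_pos': array([ 0.26875425, -0.61882   ,  0.2477053 ]), 'tool_rot': array([ 9.79087862e-01,  2.03437078e-01, -1.53770695e-04, -5.38930782e-04]), 'wrist_force': array([-0.67665276,  0.17486171, -0.22848668]), 'torque': array([ 0.02199759,  0.0208855 , -0.00506112]), 'gripper_force': 0.0, 'gripper_width': 0.08546066229147392}
```

View pics/top0.png

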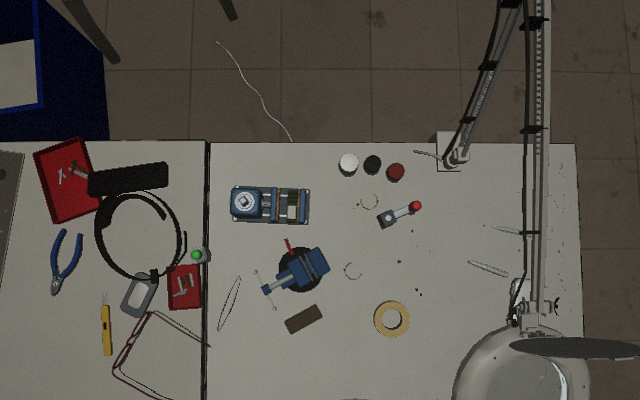

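View pics/side0.png

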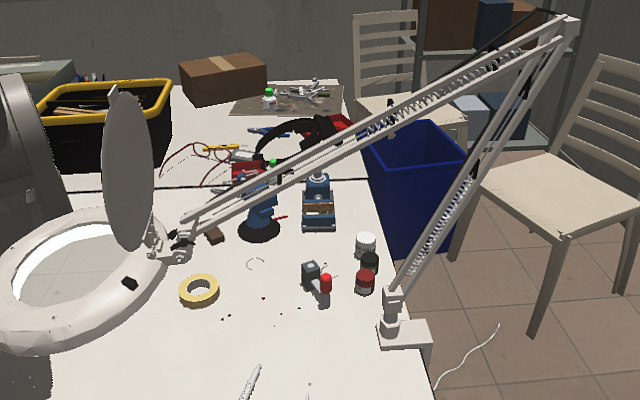

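The top view shows the press with its shaft end at about (245,201) and the jaw to the right. The crank hub is at (387,219) with its knob at (416,206), the pots are at (348,165), (372,165) and (396,172), and the glue bottle cap is at (197,255). In the side view a lamp arm spans from its base at (390,300) to its elbow at (565,25) and its head at (160,240), so I need its 3D position.

```bash
cat > h.py <<'E'
import cv2,numpy as np
from plant import robot
def cam(n):
    return robot.camera(n)
def ray(c,uv):
    K=np.array([[c["fx"],0,c["cx"]],[0,c["fy"],c["cy"]],[0,0,1]])
    p=cv2.undistortPoints(np.array([[uv]],float),K,np.array(c["dist_coeffs"]))[0,0]
    P=np.array(c["pose"]); d=P[:3,:3]@[p[0],p[1],1]
    return P[:3,3],d/np.linalg.norm(d)
def plane(c,uv,z):
    o,d=ray(c,uv); return o+d*(z-o[2])/d[2]
def tri(c1,u1,c2,u2):
    o1,d1=ray(c1,u1);o2,d2=ray(c2,u2)
    t=np.linalg.lstsq(np.c_[d1,-d2],o2-o1,rcond=None)[0]
    a=o1+t[0]*d1;b=o2+t[1]*d2
    return (a+b)/2,np.linalg.norm(a-b)
def proj(c,X):
    P=np.linalg.inv(np.array(c["pose"]))
    K=np.array([[c["fx"],0,c["cx"]],[0,c["fy"],c["cy"]],[0,0,1]])
    return cv2.projectPoints(np.array([X],float),cv2.Rodrigues(P[:3,:3])[0],P[:3,3],K,np.array(c["dist_coeffs"]))[0][0,0]
def blobs(m,minA=15):
    n,l,st,ce=cv2.connectedComponentsWithStats(m.astype(np.uint8))
    return [(np.round(ce[i],1).tolist(),st[i].tolist()) for i in range(1,n) if st[i,4]>=minA]
E
python3 - <<'E'
from h import *
np.set_printoptions(precision=4,suppress=True)
t=cam("top");s=cam("side")
for n,a,b in [("lampbase",(455,160),(390,300)),("lamp clamp top",(457,150),(393,292)),("lamphead joint",(527,310),(180,245)),("band on upper arm",(531,130),(395,105))]:
    print(n,*tri(t,a,s,b))
for c,n in((t,"top"),(s,"side")):
    h=cv2.cvtColor(c["color"],cv2.COLOR_RGB2HSV).astype(int)
    red=((h[...,0]<8)|(h[...,0]>172))&(h[...,1]>140)&(h[...,2]>80)
    print(n,"red",blobs(red))
    g=(h[...,0]>45)&(h[...,0]<80)&(h[...,1]>120)&(h[...,2]>60)
    print("green",blobs(g,8))
print("shaft",plane(t,(245,201),.08),"hub",plane(t,(387,219),.044),"knob",plane(t,(416,206),.066))
crop=t["color"][150:245,215:435,::-1]
cv2.imwrite("pics/c1.png",cv2.resize(crop,None,fx=3.6,fy=3.6,interpolation=cv2.INTER_CUBIC))
crop=s["color"][160:310,280:400,::-1]
cv2.imwrite("pics/c2.png",cv2.resize(crop,None,fx=4,fy=4,interpolation=cv2.INTER_CUBIC))
E
```

```text
lampbase [ 0.6009 -0.1844  0.0758] 0.006983193199324799
lamp clamp top [ 0.6104 -0.1833  0.0914] 0.00505208655971837
lamphead joint [ 0.3414 -0.2373  0.2399] 0.0039297147919976055
band on upper arm [ 0.5835 -0.1891  0.3789] 0.008445263966383428
top red [([67.5, 181.6], [40, 142, 59, 79, 2466]), ([395.8, 170.5], [389, 163, 15, 15, 131]), ([77.5, 169.0], [75, 167, 7, 5, 15]), ([416.3, 204.7], [412, 201, 9, 9, 60]), ([288.9, 247.3], [285, 239, 9, 16, 38]), ([185.0, 286.7], [171, 264, 28, 44, 813])]
green [([195.3, 254.3], [191, 250, 10, 9, 68])]
side red [([338.0, 121.7], [329, 113, 19, 19, 161]), ([307.2, 133.0], [303, 132, 8, 4, 17]), ([245.2, 166.7], [232, 160, 32, 19, 283]), ([279.7, 217.6], [272, 216, 16, 4, 25]), ([365.1, 274.7], [357, 269, 18, 13, 172]), ([325.8, 282.7], [320, 273, 12, 21, 187])]
green [([268.4, 91.8], [265, 88, 8, 8, 51]), ([272.3, 162.4], [269, 159, 8, 8, 49])]
shaft [0.5206 0.2027 0.08  ] hub [ 0.4899 -0.0605  0.044 ] knob [ 0.5126 -0.1113  0.066 ]
```

View pics/c1.png

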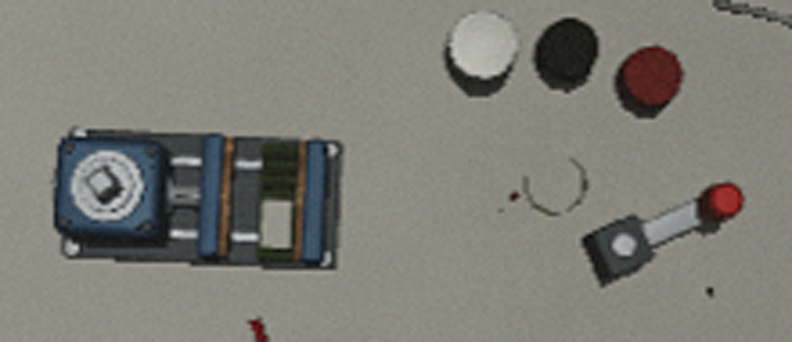

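View pics/c2.png

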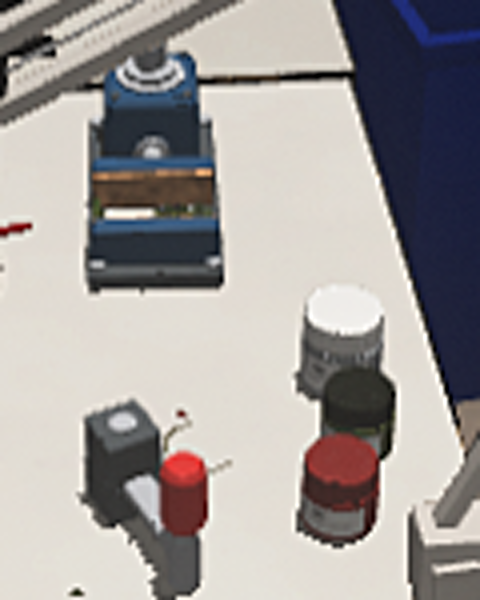

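In the zoomed crops, the steel shaft top is at about (104,184) in the top crop (full image about (244,201)) and its square is rotated. The hub top is at about (621,245) and the knob at (722,200). The moulding lies against the fixed jaw, about 15 mm from the moving cork. The lamp arm crosses between the robot and the work, so I'll measure it along with the shaft's rotation.

```bash
python3 - <<'E'
from h import *
np.set_printoptions(precision=4,suppress=True,linewidth=200)
t=cam("top");s=cam("side")
for n,a,b in [("head ctr",(515,385),(75,285)),("flap ctr",(575,348),(131,168)),("elbow",(520,0),(565,25)),("lamp arm2",(535,60),(480,62))]:
    print(n,*tri(t,a,s,b))
for n,a,z in [("pot1",(372.5,164.5),.034),("pot2",(395.8,170.5),.034),("pot4",(348.5,162.5),.042),("glue",(195.3,254.3),.061)]: print(n,plane(t,a,z))
print("knob tri",*tri(t,(416.3,204.7),s,(325.8,274.5)))
g=cv2.cvtColor(t["color"],cv2.COLOR_RGB2GRAY)
print(g[192:212,234:256])
h=cv2.cvtColor(t["color"],cv2.COLOR_RGB2HSV)
print(h[205:232,374:400,2])
A=cv2.resize(t["color"][188:214,232:258],None,fx=15,fy=15,interpolation=cv2.INTER_CUBIC)
B=cv2.resize(t["color"][205:231,374:400],None,fx=15,fy=15,interpolation=cv2.INTER_CUBIC)
cv2.imwrite("pics/c3.png",np.hstack([A,B])[:,:,::-1])
E
```

```text
head ctr [ 0.2127 -0.2406  0.1889] 0.014189769404133067
flap ctr [ 0.3106 -0.2485  0.3491] 0.0021013656006251056
elbow [ 0.7444 -0.1715  0.444 ] 0.05884454589487314
lamp arm2 [ 0.6658 -0.1846  0.4189] 0.02532215825598428
pot1 [ 0.5958 -0.0355  0.034 ]
pot2 [ 0.5842 -0.0805  0.034 ]
pot4 [0.5982 0.0114 0.042 ]
glue [0.4238 0.2961 0.061 ]
knob tri [ 0.5156 -0.1118  0.0668] 0.001193053467259904
[[ 50  82  79  84  85  80  93 119 165 190 187 184 175 154 129  85  82  76  85  84  76  69]
 [ 81  78  79  80  86 138 186 174 175 173 172 176 173 178 183 163  95  81  84  83  84  81]
 [ 79  81  82  99 137 174 158 139 156 146 144 152 111 156 171 178 166 120  81  83  82  85]
 [ 79  75 105 162 166 159 148 176 165 150 142 176 181 168 135 151 178 181 130  79  85  82]
 [ 74  80 117 170 162 167 163 161 152 101  64 122 176 180 175 151 151 189 159  79  82  85]
 [ 77 111 178 163 139 158 146 105  97 110  60 102 182 181 176 164 148 184 191 159  60  84]
 [ 77 116 173 170 167 146 108 128 172 165 114  69  97 171 174 177 158 140 185 158  67  82]
 [ 97 157 164 143 131  93 137 167 171 174 168 116  55  92 175 181 16
[... 3305 characters left out ...]
  65  52  45  43  66  73 112 142 140 137 137 137 135 138]
 [138 135 136 135 136 139 102  27  26  33  29  39  36  57  66  69 117 138 141 141 141 140 138 138 139 136]
 [139 135 140 138 138 142 106  48  37  41  42  62  72 117 146 143 144 138 138 137 137 141 140 137 143 138]
 [137 137 134 132 139 141 144  95  41  63  71 117 146 138 141 140 141 138 136 137 137 135 140 139 140 137]
 [142 137 135 137 136 141 138 109  64 114 143 137 142 138 137 136 136 140 140 132 134 134 138 137 136 135]
 [139 137 138 139 136 136 139 140 140 144 143 139 136 137 140 137 140 135 137 136 138 137 136 137 141 134]
 [138 138 140 139 138 135 136 138 140 137 138 132 138 136 138 139 140 136 139 137 138 136 138 135 138 137]]
```

View pics/c3.png

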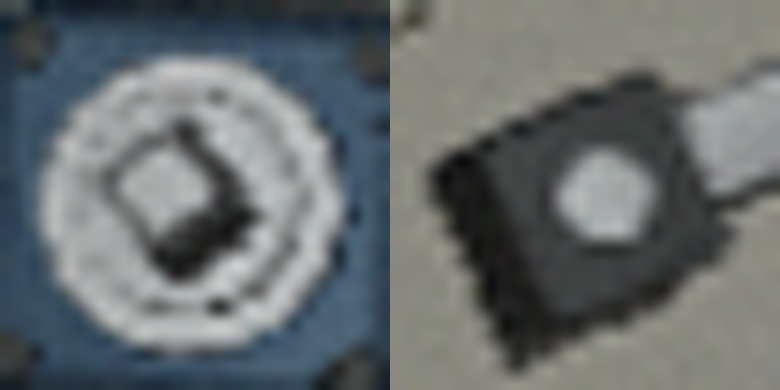

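The zoomed crop shows the shaft's bright top face centred near (242,200), rotated roughly 45°. The hub's bright centre disc is near (388,217.5). The lamp tops out at about 0.45 m, so I'll raise the tool first and pass over it, refining the numbers from the saved picture at the same time.

```bash
python3 -m handwheel '[100,0,0,58,0,0,0, 100,0,0,116,0,0,0, 100,0,0,174,0,0,0, 100,0,0,232,0,0,0, 100,0,0,290,0,0,0, 100,0,0,350,0,0,0, 50,20,30,350,0,0,8, 50,50,75,350,0,0,16]' 40; python3 - <<'E'
from h import *
np.set_printoptions(precision=4,suppress=True,linewidth=200)
t=cam("top"); im=cv2.imread("pics/top0.png"); g=cv2.cvtColor(im,cv2.COLOR_BGR2GRAY)
def up(x0,y0,w,k=8):
    M=np.array([[1/k,0,x0],[0,1/k,y0]]); return cv2.warpAffine(g,M,(w*k,w*k),flags=cv2.INTER_CUBIC|cv2.WARP_INVERSE_MAP),k
def comp(m,px):
    n,l,st,ce=cv2.connectedComponentsWithStats(m.astype(np.uint8)); i=l[px[1],px[0]]; return l==i,ce[i]
u,k=up(236,192,14)
for th in(140,150):
    m,ce=comp(u>th,(56,68)); cs=cv2.findContours(m.astype(np.uint8),0,1)[0][0]
    r=cv2.minAreaRect(cs); c=ce/k+[236,192]
    box=cv2.boxPoints(r)/k+[236,192]
    W=np.array([plane(t,p,.08) for p in box]); e=np.diff(W,axis=0)
    print("shaft",th,c,plane(t,c,.08),"sides",np.linalg.norm(e,axis=1),"ang",np.degrees(np.arctan2(e[:,1],e[:,0]))%90,m.sum()/k/k)
u,k=up(380,210,16)
for th in(110,):
    m,ce=comp(u>th,(64,60)); c=ce/k+[380,210]; print("hub",c,plane(t,c,.044))
    m2,_=comp((u>48)&(u<90),(40,80)); 
K=plane(t,(416.3,204.7),.066); H=plane(t,c,.044); d=K-H; print("knob",K,"ang",np.degrees(np.arctan2(d[1],d[0])),np.linalg.norm(d[:2]))
# press axis via moving/fixed jaw: base plate min rect not needed
E
```

```text
clock: 1.3
eef_pos: [0.3187, -0.5442, 0.5981]
tool_rot: [0.941, 0.339, -0.0, 0.0]
wrist_force: [1.0, -0.2, 0.5]
gripper_width: 0.0518
gripper_force: 0.0
shaft 140 [242.4357 200.019 ] [0.5224 0.2074 0.08  ] sides [0.0083 0.0089 0.0083] ang [41.8574 41.7743 41.8274] 19.140625
shaft 150 [242.4513 199.9898] [0.5224 0.2074 0.08  ] sides [0.0077 0.0084 0.0077] ang [41.8564 41.7759 41.828 ] 16.921875
hub [387.8799 217.5681] [ 0.4926 -0.0622  0.044 ]
knob [ 0.5151 -0.1119  0.066 ] ang -65.71601110835049 0.05457051788675794
```

```bash
python3 -m handwheel '[50,30,58,0,0,0,9.5, 50,55,115,0,0,0,19, 50,78,170,0,0,0,28, 50,100,225,0,0,0,37.5, 50,120,282,0,0,0,47, 50,140,340,0,0,0,56, 50,157,398,0,0,0,65, 50,174,455,0,0,0,74.7]' && python3 -m handwheel '[50,0,27,0,0,0,0, 50,0,27,-60,0,0,0, 50,0,27,-120,0,0,0, 50,0,27,-180,0,0,0, 50,0,27,-240,0,0,0, 50,0,27,-300,0,0,0, 50,0,27,-360,0,0,0, 50,0,27,-420,0,0,0]'
```

```text
clock: 2.35
eef_pos: [0.4929, -0.0871, 0.5985]
tool_rot: [0.541, 0.841, -0.0, 0.0]
wrist_force: [0.8, -0.8, -0.3]
gripper_width: 0.0426
gripper_force: 0.0
clock: 3.35
eef_pos: [0.4927, -0.0622, 0.1768]
tool_rot: [0.543, 0.839, 0.0, 0.0]
wrist_force: [1.3, -1.7, -0.9]
gripper_width: 0.0426
gripper_force: 0.0
```

```bash
python3 -m handwheel '[50,0,0,-40,0,0,0, 50,0,0,-80,0,0,0, 50,0,0,-110,0,0,0, 50,0,0,-130,0,0,0, 50,0,0,-140,0,0,0, 50,0,0,-147,0,0,0, 50,0,0,-147,0,0,0]' && python3 -m handwheel '[20,0,0,0,0,0,0, 20,0,0,0,0,0,0, 20,0,0,0,0,0,0, 20,0,0,0,0,0,0, 20,0,0,0,0,0,0, 20,0,0,0,0,0,0]' 40; python3 - <<'E'
from h import *
c=cam("top");s=cam("side")
a=c["color"][150:260,330:450,::-1];b=s["color"][220:330,260:380,::-1]
cv2.imwrite("pics/g1.png",cv2.resize(np.hstack([a,b]),None,fx=3.2,fy=3.2,interpolation=cv2.INTER_CUBIC))
E
```

```text
clock: 4.22
eef_pos: [0.493, -0.0621, 0.0314]
tool_rot: [0.543, 0.839, 0.0, 0.0]
wrist_force: [0.9, 0.1, -0.9]
gripper_width: 0.043
gripper_force: 0.0
clock: 4.97
eef_pos: [0.4933, -0.0622, 0.032]
tool_rot: [0.543, 0.839, 0.0, 0.0]
wrist_force: [-2.1, -0.0, 7.8]
gripper_width: 0.0256
gripper_force: 40.0
```

View pics/g1.png

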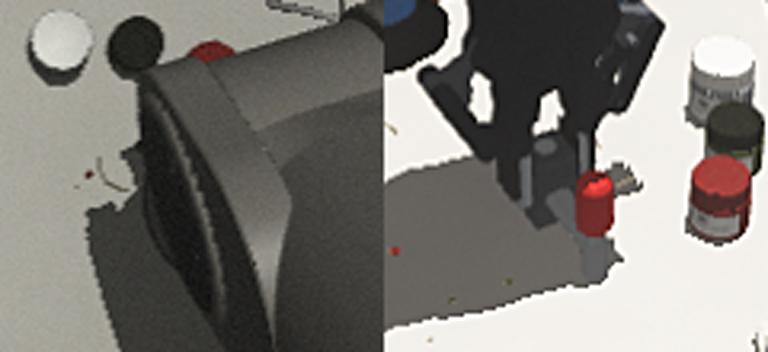

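The side view shows both fingers on the hub with the knob upright at about (597,203) in the crop. The width reads 25.6 mm against a 26 mm hub, so the grasp is good. I'll lift it, carry it over the shaft and turn it +17.5°.

```bash
python3 -m handwheel '[20,0,0,15,0,0,0, 20,0,0,60,0,0,0, 20,0,0,115,0,0,0, 20,5,40,135,0,0,3, 20,12,90,135,0,0,6, 20,18,140,135,0,0,9, 20,24,190,135,0,0,13, 20,29,240,135,0,0,17.5]' 60 && python3 -m handwheel '[20,0,20,0,0,0,0, 20,0,29.6,0,0,0,0, 20,0,29.6,0,0,0,0, 20,0,29.6,0,0,0,0]'; python3 - <<'E'
from h import *
np.set_printoptions(precision=4,suppress=True)
o=robot.observe();print(o["eef_pos"],o["wrist_force"])
c=cam("top");s=cam("side")
a=c["color"][140:260,190:340,::-1];b=s["color"][110:230,240:390,::-1]
cv2.imwrite("pics/g2.png",cv2.resize(np.hstack([a,b]),None,fx=2.6,fy=2.6,interpolation=cv2.INTER_CUBIC))
for n,q in(("t",c),("s",s)):
    h=cv2.cvtColor(q["color"],cv2.COLOR_RGB2HSV).astype(int)
    red=((h[...,0]<8)|(h[...,0]>172))&(h[...,1]>140)&(h[...,2]>80); print(n,blobs(red))
E
```

```text
clock: 6.08
eef_pos: [0.5219, 0.1793, 0.1675]
tool_rot: [0.408, 0.913, 0.0, 0.0]
wrist_force: [0.7, 0.4, -2.2]
gripper_width: 0.0251
gripper_force: 59.6
clock: 6.58
eef_pos: [0.5221, 0.2062, 0.1665]
tool_rot: [0.41, 0.912, -0.0, 0.0]
wrist_force: [0.0, -0.1, -1.7]
gripper_width: 0.0251
gripper_force: 59.6
[0.5221 0.2062 0.1665] [ 0.0195 -0.089  -1.748 ]
t [([67.5, 181.6], [40, 141, 59, 80, 2522]), ([396.1, 170.5], [389, 163, 15, 16, 184]), ([78.2, 169.3], [75, 167, 9, 6, 19]), ([181.5, 292.4], [171, 265, 28, 43, 514])]
s [([337.2, 124.0], [330, 113, 18, 22, 208]), ([245.1, 166.8], [232, 160, 32, 19, 290]), ([279.5, 217.5], [272, 216, 16, 4, 26]), ([365.1, 274.7], [357, 269, 18, 12, 170])]
```

View pics/g2.png

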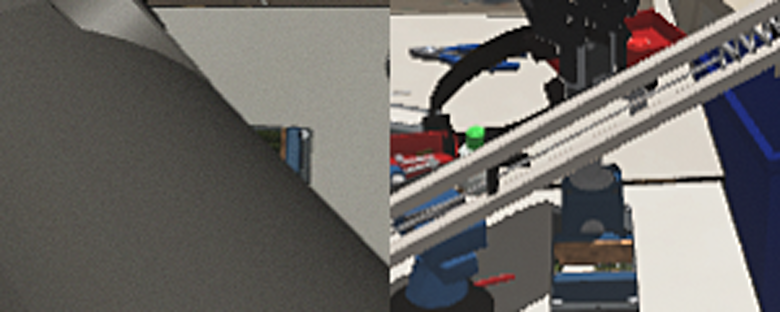

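The top view is blocked by the arm, and in the side view the lamp arm hides the shaft, so I'll go by feel. First I trim the position and come down to just above the shaft.

```bash
python3 -m handwheel '[20,1,1.2,-20,0,0,0, 20,1,1.2,-38,0,0,0, 20,1,1.2,-46,0,0,0, 20,1,1.2,-50,0,0,0, 20,1,1.2,-50,0,0,0]' && python3 -m handwheel '[20,0,0,-1.5,0,0,0, 20,0,0,-3,0,0,0, 20,0,0,-4.5,0,0,0, 20,0,0,-6,0,0,0]' && python3 -m handwheel '[20,0,0,-1,0,0,0, 20,0,0,-2,0,0,0, 20,0,0,-2,0,0,0]'
```

```text
clock: 7.3
eef_pos: [0.5229, 0.2088, 0.1162]
tool_rot: [0.409, 0.912, -0.0, -0.0]
wrist_force: [-0.4, 0.3, -1.9]
gripper_width: 0.0248
gripper_force: 59.6
clock: 7.8
eef_pos: [0.5229, 0.2087, 0.1103]
tool_rot: [0.409, 0.912, -0.0, 0.0]
wrist_force: [-0.4, 0.2, -1.8]
gripper_width: 0.0256
gripper_force: 59.6
clock: 8.18
eef_pos: [0.5231, 0.2086, 0.1083]
tool_rot: [0.409, 0.912, -0.0, 0.0]
wrist_force: [2.1, -1.0, -2.4]
gripper_width: 0.0247
gripper_force: 59.6
```

```bash
python3 -m handwheel '[20,0.5,-0.8,0,0,0,0, 20,0.5,-0.8,-1,0,0,0, 20,0.5,-0.8,-2,0,0,0, 20,0.5,-0.8,-2,0,0,0]'
```

```text
clock: 8.68
eef_pos: [0.5233, 0.208, 0.1062]
tool_rot: [0.409, 0.912, -0.0, -0.0]
wrist_force: [0.9, 0.3, -2.0]
gripper_width: 0.0251
gripper_force: 59.6
```

Little side force and it is going in freely, so I'll continue down in small steps.

```bash
python3 -m handwheel '[20,0,0,-1.5,0,0,0, 20,0,0,-3,0,0,0, 20,0,0,-3,0,0,0]'; python3 -m handwheel '[20,0,0,-1.5,0,0,0, 20,0,0,-3,0,0,0, 20,0,0,-3,0,0,0]'; python3 -m handwheel '[20,0,0,-1.5,0,0,0, 20,0,0,-3,0,0,0, 20,0,0,-3,0,0,0]'
```

```text
clock: 9.05
eef_pos: [0.5234, 0.2079, 0.1032]
tool_rot: [0.409, 0.912, -0.0, -0.0]
wrist_force: [1.0, -0.4, -1.0]
gripper_width: 0.0249
gripper_force: 59.6
clock: 9.43
eef_pos: [0.5234, 0.2079, 0.1002]
tool_rot: [0.409, 0.912, -0.0, -0.0]
wrist_force: [0.7, 0.4, -2.2]
gripper_width: 0.0248
gripper_force: 59.6
clock: 9.8
eef_pos: [0.5234, 0.2079, 0.0972]
tool_rot: [0.409, 0.912, -0.0, -0.0]
wrist_force: [0.8, 1.5, -2.0]
gripper_width: 0.025
gripper_force: 59.6
```

```bash
python3 -m handwheel '[20,0,0,-1,0,0,0, 20,0,0,-2,0,0,0, 20,0,0,-2,0,0,0]'; python3 -m handwheel '[20,0,0,-0.5,0,0,0, 20,0,0,-1,0,0,0, 20,0,0,-1,0,0,0]';
```

```text
clock: 10.18
eef_pos: [0.5234, 0.2079, 0.0953]
tool_rot: [0.409, 0.912, -0.0, -0.0]
wrist_force: [1.7, 0.5, -1.4]
gripper_width: 0.0249
gripper_force: 59.6
clock: 10.55
eef_pos: [0.5236, 0.2078, 0.0944]
tool_rot: [0.409, 0.912, -0.0, 0.0]
wrist_force: [1.2, -0.2, 1.0]
gripper_width: 0.0252
gripper_force: 59.8
```

The wrist z force rose by 3 N at TCP z 0.0944, where I expected 0.094, so the crank is seated on the shoulder. I'll let go, rise and move over the knob.

```bash
python3 -m handwheel '[50,0,0,0,0,0,0, 50,0,0,0,0,0,0, 50,0,0,0,0,0,0, 50,0,0,15,0,0,0, 50,0,0,45,0,0,0, 50,0,0,70,0,0,0, 50,18,-20,72,0,0,0, 50,36.6,-41,72,0,0,0]'; python3 - <<'E'
from h import *
np.set_printoptions(precision=4,suppress=True)
t=cam("top");s=cam("side")
for n,q in(("t",t),("s",s)):
    h=cv2.cvtColor(q["color"],cv2.COLOR_RGB2HSV).astype(int)
    red=((h[...,0]<8)|(h[...,0]>172))&(h[...,1]>140)&(h[...,2]>80); print(n,blobs(red,5),proj(q,[.560,.1667,.111]))
print(robot.observe()["wrist_force"])
b=s["color"][120:220,260:390,::-1]
cv2.imwrite("pics/g3.png",cv2.resize(b,None,fx=5,fy=5,interpolation=cv2.INTER_CUBIC))
E
```

```text
clock: 11.55
eef_pos: [0.5608, 0.1668, 0.1681]
tool_rot: [0.409, 0.913, 0.001, 0.001]
wrist_force: [0.6, -0.1, 0.2]
gripper_width: 0.0426
gripper_force: 0.0
t [([67.5, 181.7], [40, 139, 59, 83, 2549]), ([396.0, 170.6], [389, 163, 15, 16, 187]), ([77.9, 169.1], [74, 166, 10, 7, 21]), ([47.0, 204.0], [46, 200, 3, 9, 9]), ([52.0, 219.4], [51, 216, 4, 7, 8]), ([185.2, 286.7], [171, 264, 29, 44, 868]), ([167.0, 283.0], [167, 276, 1, 15, 15]), ([168.0, 300.0], [168, 295, 1, 11, 11]), ([191.5, 308.0], [187, 308, 10, 1, 10])] [263.2787 176.9861]
s [([86.3, 80.6], [85, 80, 4, 2, 7]), ([331.2, 117.7], [330, 117, 4, 2, 6]), ([339.0, 125.2], [336, 117, 7, 15, 46]), ([306.4, 133.6], [303, 132, 8, 5, 25]), ([245.2, 166.7], [232, 160, 32, 19, 293]), ([335.3, 167.8], [332, 161, 8, 13, 75]), ([265.0, 165.5], [265, 162, 1, 8, 8]), ([247.0, 173.0], [245, 173, 5, 1, 5]), ([234.5, 181.2], [233, 180, 4, 3, 8]), ([279.4, 217.5], [272, 216, 16, 4, 27]), ([365.1, 274.7], [357, 269, 18, 12, 170])] [335.7937 164.4405]
[-0.4253  0.568  -0.0828]
```

View pics/g3.png

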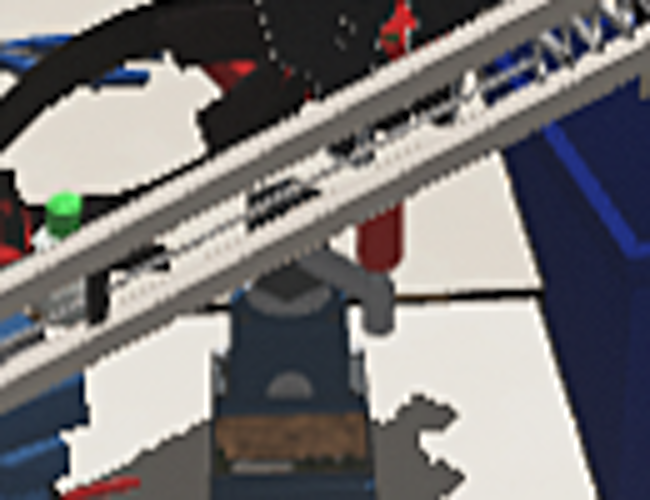

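The crank sits home on the shoulder, and its knob is at about column 335.5 against a predicted 335.8. I'll go down and grip the knob.

```bash
python3 -m handwheel '[50,-0.5,0,-20,0,0,0, 50,-0.5,0,-40,0,0,0, 50,-0.5,0,-54,0,0,0, 50,-0.5,0,-54,0,0,0, 10,-0.5,0,-54,0,0,0, 10,-0.5,0,-54,0,0,0, 10,-0.5,0,-54,0,0,0, 10,-0.5,0,-54,0,0,0]' 40; python3 - <<'E'
import numpy as np
a0=-48.3
for st in(10,):
    for call in range(6):
        print([ (round(55*(np.cos(np.radians(a0-80*call-st*i))-np.cos(np.radians(a0-80*call))),1),round(55*(np.sin(np.radians(a0-80*call-st*i))-np.sin(np.radians(a0-80*call))),1)) for i in range(1,9)])
E
```

```text
clock: 12.65
eef_pos: [0.5597, 0.167, 0.1127]
tool_rot: [0.409, 0.912, 0.0, 0.0]
wrist_force: [-0.4, 0.7, 1.1]
gripper_width: 0.0183
gripper_force: 39.1
[(np.float64(-7.7), np.float64(-5.7)), (np.float64(-16.3), np.float64(-10.0)), (np.float64(-25.4), np.float64(-12.8)), (np.float64(-35.0), np.float64(-13.9)), (np.float64(-44.5), np.float64(-13.4)), (np.float64(-53.9), np.float64(-11.2)), (np.float64(-62.7), np.float64(-7.4)), (np.float64(-70.7), np.float64(-2.1))]
[(np.float64(-7.0), np.float64(6.6)), (np.float64(-12.7), np.float64(14.3)), (np.float64(-17.0), np.float64(22.8)), (np.float64(-19.8), np.float64(32.0)), (np.float64(-20.9), np.float64(41.5)), (np.float64(-20.3), np.float64(51.1)), (np.float64(-18.1), np.float64(60.4)), (np.float64(-14.3), np.float64(69.2))]
[(np.float64(5.3), np.float64(8.0)), (np.float64(11.8), np.float64(15.0)), (np.float64(19.5), np.float64(20.7)), (np.float64(28.1), np.float64(25.0)), (np.float64(37.3), np.float64(27.8)), (np.float64(46.8), np.float64(28.9)), (np.float64(56.4), np.float64(28.3)), (np.float64(65.7), np.float64(26.1))]
[(np.float64(8.8
[... 220 characters left out ...]
float64(37.7), np.float64(-50.6)), (np.float64(37.2), np.float64(-60.2))]
[(np.float64(-2.2), np.float64(-9.3)), (np.float64(-6.0), np.float64(-18.1)), (np.float64(-11.3), np.float64(-26.1)), (np.float64(-17.8), np.float64(-33.1)), (np.float64(-25.5), np.float64(-38.9)), (np.float64(-34.1), np.float64(-43.2)), (np.float64(-43.3), np.float64(-45.9)), (np.float64(-52.8), np.float64(-47.0))]
[(np.float64(-9.6), np.float64(0.6)), (np.float64(-18.9), np.float64(2.8)), (np.float64(-27.7), np.float64(6.5)), (np.float64(-35.7), np.float64(11.8)), (np.float64(-42.7), np.float64(18.4)), (np.float64(-48.4), np.float64(26.1)), (np.float64(-52.7), np.float64(34.6)), (np.float64(-55.5), np.float64(43.8))]
```

```bash
python3 -m handwheel '[10,-7.7,-5.7,0,0,0,0, 10,-16.3,-10,0,0,0,0, 10,-25.4,-12.8,0,0,0,0, 10,-35,-13.9,0,0,0,0, 10,-44.5,-13.4,0,0,0,0, 10,-53.9,-11.2,0,0,0,0, 10,-62.7,-7.4,0,0,0,0, 10,-70.7,-2.1,0,0,0,0]'
```

```text
clock: 13.65
eef_pos: [0.489, 0.165, 0.1128]
tool_rot: [0.409, 0.912, 0.001, 0.001]
wrist_force: [6.4, 3.4, 2.4]
gripper_width: 0.0181
gripper_force: 39.5
```

```bash
python3 -m handwheel '[10,-6.7,6.9,0,0,0,0, 10,-12.4,14.6,0,0,0,0, 10,-16.7,23.1,0,0,0,0, 10,-19.5,32.3,0,0,0,0, 10,-20.6,41.8,0,0,0,0, 10,-20,51.4,0,0,0,0, 10,-17.8,60.7,0,0,0,0, 10,-14,69.5,0,0,0,0]'; python3 -m handwheel '[10,5.3,8,0,0,0,0, 10,11.8,15,0,0,0,0, 10,19.5,20.7,0,0,0,0, 10,28.1,25,0,0,0,0, 10,37.3,27.8,0,0,0,0, 10,46.8,28.9,0,0,0,0, 10,56.4,28.3,0,0,0,0, 10,65.7,26.1,0,0,0,0]'
```

```text
clock: 14.65
eef_pos: [0.4736, 0.2344, 0.1124]
tool_rot: [0.409, 0.913, -0.001, -0.0]
wrist_force: [-4.1, 0.2, 12.4]
gripper_width: 0.0178
gripper_force: 40.6
clock: 15.65
eef_pos: [0.5401, 0.2617, 0.1128]
tool_rot: [0.409, 0.913, 0.001, -0.0]
wrist_force: [-1.7, 4.1, 8.7]
gripper_width: 0.018
gripper_force: 40.4
```

```bash
python3 -m handwheel '[10,8.8,-3.8,0.3,0,0,0, 10,16.8,-9.1,0.3,0,0,0, 10,23.8,-15.6,0.3,0,0,0, 10,29.5,-23.3,0.3,0,0,0, 10,33.8,-31.9,0.3,0,0,0, 10,36.6,-41.1,0.3,0,0,0, 10,37.7,-50.6,0.3,0,0,0, 10,37.2,-60.2,0.3,0,0,0]'; python3 -m handwheel '[10,-0.9,-4.7,0,0,0,0, 10,-2.2,-9.3,0,0,0,0]';python3 -m handwheel '[10,-1.7,-4.5,0,0,0,0, 10,-3.8,-8.8,0,0,0,0]'
```

```text
clock: 16.65
eef_pos: [0.5777, 0.2001, 0.1127]
tool_rot: [0.409, 0.912, 0.0, 0.0]
wrist_force: [2.6, 1.4, 1.7]
gripper_width: 0.0178
gripper_force: 39.6
clock: 16.9
eef_pos: [0.5753, 0.1908, 0.1127]
tool_rot: [0.409, 0.912, 0.0, 0.0]
wrist_force: [2.7, 2.2, 3.6]
gripper_width: 0.0178
gripper_force: 39.7
clock: 17.15
eef_pos: [0.5715, 0.182, 0.1126]
tool_rot: [0.409, 0.912, -0.0, -0.0]
wrist_force: [2.8, 1.4, 2.7]
gripper_width: 0.0177
gripper_force: 39.7
```

```bash
cat > f.py <<'E'
import numpy as np,sys
from plant import robot
o=robot.observe();p=o["eef_pos"];r=p[:2]-[.5236,.2078];th=np.arctan2(r[1],r[0]);f=o["wrist_force"]
t=np.array([np.sin(th),-np.cos(th)])
print("th %.1f R %.1f Ft %.2f Fr %.2f"%(np.degrees(th),1e3*np.hypot(*r),-f[:2]@t,f[:2]@r/np.hypot(*r)))
E
python3 f.py; python3 -c "
import numpy as np
c=lambda a:np.array([55*np.cos(np.radians(a)),55*np.sin(np.radians(a))])
for a in range(28,170,10): print(a,[np.round(c(-a-.3-k)-c(-a-.3),1).tolist() for k in (5,10)])"
python3 -m handwheel '[10,-2.5,-4,0,0,0,0, 10,-5.3,-8,0,0,0,0]';python3 f.py;  python3 -m handwheel '[10,-3.1,-3.6,0,0,0,0, 10,-6.6,-7,0,0,0,0]';python3 f.py
```

```text
th -28.4 R 54.4 Ft 2.57 Fr 1.74
28 [[-2.5, -4.1], [-5.3, -8.0]]
38 [[-3.1, -3.6], [-6.6, -7.0]]
48 [[-3.7, -3.0], [-7.7, -5.7]]
58 [[-4.2, -2.3], [-8.6, -4.3]]
68 [[-4.5, -1.6], [-9.2, -2.8]]
78 [[-4.7, -0.8], [-9.5, -1.1]]
88 [[-4.8, 0.1], [-9.6, 0.6]]
98 [[-4.7, 0.9], [-9.3, 2.2]]
108 [[-4.5, 1.7], [-8.8, 3.8]]
118 [[-4.1, 2.5], [-8.0, 5.3]]
128 [[-3.6, 3.1], [-7.0, 6.6]]
138 [[-3.0, 3.7], [-5.7, 7.7]]
148 [[-2.3, 4.2], [-4.3, 8.6]]
158 [[-1.6, 4.5], [-2.8, 9.2]]
168 [[-0.8, 4.7], [-1.1, 9.5]]
clock: 17.4
eef_pos: [0.566, 0.1739, 0.1125]
tool_rot: [0.409, 0.912, -0.0, -0.0]
wrist_force: [1.7, 1.5, 1.9]
gripper_width: 0.0176
gripper_force: 39.6
th -38.6 R 54.3 Ft 2.28 Fr 0.40
clock: 17.65
eef_pos: [0.5594, 0.167, 0.1125]
tool_rot: [0.409, 0.912, -0.0, -0.0]
wrist_force: [0.8, 3.2, 2.5]
gripper_width: 0.0177
gripper_force: 39.6
th -48.7 R 54.3 Ft 2.71 Fr -1.81
```

One full turn is done and the free force is about 2.5 N. I'll continue in 10° steps, reading each one.

```bash
python3 -m handwheel '[10,-3.7,-3,0,0,0,0, 10,-7.7,-5.7,0,0,0,0]' >/dev/null;python3 f.py;  python3 -m handwheel '[10,-4.2,-2.3,0,0,0,0, 10,-8.6,-4.3,0,0,0,0]'>/dev/null;python3 f.py; python3 -m handwheel '[10,-4.5,-1.6,0,0,0,0, 10,-9.2,-2.8,0,0,0,0]'>/dev/null;python3 f.py; python3 - <<'E'
from h import *
s=cam("side"); b=s["color"][185:240,290:350,::-1]
cv2.imwrite("pics/g4.png",cv2.resize(b,None,fx=9,fy=9,interpolation=cv2.INTER_CUBIC))
E
```

```text
th -58.8 R 54.3 Ft 2.55 Fr -3.10
th -68.8 R 54.3 Ft 2.96 Fr -4.77
th -78.9 R 54.3 Ft 2.61 Fr -5.20
```

View pics/g4.png

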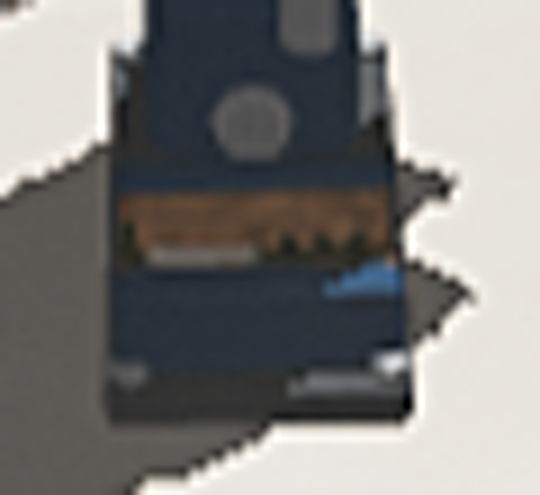

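The side view shows the moving cork (brown, row about 240 of the crop) coming up close to the moulding's trees (row about 250). The next steps are 5°, with a small inward correction.

```bash
python3 -m handwheel '[10,-2.4,0,0,0,0,0, 10,-4.7,-0.4,0,0,0,0]' >/dev/null;python3 f.py;  python3 -m handwheel '[10,-2.4,-0.1,0,0,0,0, 10,-4.8,-0.3,0,0,0,0]'>/dev/null;python3 f.py; python3 -m handwheel '[10,-2.4,0,0,0,0,0, 10,-4.8,0.1,0,0,0,0]'>/dev/null;python3 f.py
```

```text
th -83.6 R 54.2 Ft 3.29 Fr -4.87
th -88.8 R 54.3 Ft 3.51 Fr -3.16
th -93.9 R 54.3 Ft 2.96 Fr -2.39
```

```bash
python3 -m handwheel '[10,-2.4,0.2,0,0,0,0, 10,-4.8,0.5,0,0,0,0]' >/dev/null;python3 f.py;  python3 -m handwheel '[10,-2.4,0.4,0,0,0,0, 10,-4.7,0.9,0,0,0,0]'>/dev/null;python3 f.py; python3 -m handwheel '[10,-2.3,0.6,0,0,0,0, 10,-4.6,1.3,0,0,0,0]'>/dev/null;python3 f.py
```

```text
th -99.0 R 54.4 Ft 3.24 Fr -1.61
th -104.0 R 54.4 Ft 2.93 Fr -1.13
th -109.1 R 54.4 Ft 3.09 Fr -0.72
```

```bash
python3 -m handwheel '[10,-2.2,0.8,0,0,0,0, 10,-4.5,1.7,0,0,0,0]' >/dev/null;python3 f.py;  python3 -m handwheel '[10,-2.2,1,0,0,0,0, 10,-4.3,2.1,0,0,0,0]'>/dev/null;python3 f.py
```

```text
th -114.1 R 54.5 Ft 3.51 Fr 0.15
th -119.2 R 54.6 Ft 2.57 Fr -0.37
```

```bash
python3 -m handwheel '[10,-2.1,1.2,0,0,0,0, 10,-4.1,2.5,0,0,0,0]' >/dev/null;python3 f.py;  python3 -m handwheel '[10,-2,1.4,0,0,0,0, 10,-3.9,2.8,0,0,0,0]'>/dev/null;python3 f.py
```

```text
th -124.1 R 54.7 Ft 3.52 Fr -0.60
th -129.1 R 54.8 Ft 2.17 Fr -0.24
```

```bash
python3 -m handwheel '[10,-1.8,1.5,0,0,0,0, 10,-3.6,3.1,0,0,0,0]' >/dev/null;python3 f.py;  python3 -m handwheel '[10,-1.7,1.7,0,0,0,0, 10,-3.3,3.4,0,0,0,0]'>/dev/null;python3 f.py
```

```text
th -134.1 R 54.9 Ft 2.42 Fr -1.05
th -139.0 R 55.0 Ft 2.91 Fr -0.88
```

```bash
python3 -m handwheel '[10,-1.5,1.8,0,0,0,0, 10,-3,3.7,0,0,0,0]' >/dev/null;python3 f.py;  python3 -m handwheel '[10,-1.3,1.9,0,0,0,0, 10,-2.6,3.9,0,0,0,0]'>/dev/null;python3 f.py
```

```text
th -143.9 R 55.2 Ft 2.49 Fr -0.20
th -148.8 R 55.2 Ft 2.22 Fr 0.54
```

```bash
python3 -m handwheel '[10,-1.2,2.1,0,0,0,0, 10,-2.3,4.2,0,0,0,0]' >/dev/null;python3 f.py;  python3 -m handwheel '[10,-1,2.1,0,0,0,0, 10,-1.9,4.4,0,0,0,0]'>/dev/null;python3 f.py
```

```text
th -153.8 R 55.4 Ft 3.57 Fr 1.80
th -158.7 R 55.5 Ft 2.25 Fr 3.02
```

```bash
python3 -m handwheel '[10,-0.8,2.2,0,0,0,0, 10,-1.6,4.5,0,0,0,0]' >/dev/null;python3 f.py;  python3 -m handwheel '[10,-0.6,2.3,0,0,0,0, 10,-1.2,4.6,0,0,0,0]'>/dev/null;python3 f.py
```

```text
th -163.7 R 55.6 Ft 2.49 Fr 1.97
th -168.6 R 55.8 Ft 2.35 Fr 2.53
```

```bash
python3 -m handwheel '[10,-0.4,2.4,0,0,0,0, 10,-0.8,4.7,0,0,0,0]' >/dev/null;python3 f.py;  python3 -m handwheel '[10,-0.2,2.4,0,0,0,0, 10,-0.3,4.8,0,0,0,0]'>/dev/null;python3 f.py
```

```text
th -173.5 R 55.9 Ft 3.44 Fr 2.64
th -178.5 R 56.0 Ft 3.20 Fr 3.97
```

```bash
python3 -m handwheel '[10,0,2.4,0,0,0,0, 10,0.1,4.8,0,0,0,0]' >/dev/null;python3 f.py;  python3 -m handwheel '[10,0.2,2.4,0,0,0,0, 10,0.5,4.8,0,0,0,0]'>/dev/null;python3 f.py
```

```text
th 176.6 R 56.1 Ft 2.66 Fr 5.10
th 171.6 R 56.2 Ft 2.96 Fr 5.72
```

```bash
python3 -m handwheel '[10,0,2.4,0,0,0,0, 10,0.5,4.7,0,0,0,0]' >/dev/null;python3 f.py;  python3 -m handwheel '[10,0.3,2.3,0,0,0,0, 10,0.9,4.7,0,0,0,0]'>/dev/null;python3 f.py
```

```text
th 166.8 R 56.4 Ft 2.59 Fr 3.74
th 162.0 R 56.6 Ft 3.64 Fr 0.70
```

```bash
python3 -m handwheel '[10,0.7,2.3,0,0,0,0, 10,1.5,4.6,0,0,0,0]' >/dev/null;python3 f.py;  python3 -m handwheel '[10,0.9,2.2,0,0,0,0, 10,1.9,4.4,0,0,0,0]'>/dev/null;python3 f.py
```

```text
th 157.4 R 56.8 Ft 4.03 Fr 0.63
th 152.8 R 56.9 Ft 5.60 Fr 0.64
```

The knob got clearly stiffer (3.6, then 4.0, then 5.6 N), so I'll stop winding, hold briefly and read it, then let go.

```bash
python3 -m handwheel '[10,0,0,0,0,0,0, 10,0,0,0,0,0,0]' >/dev/null;python3 f.py; python3 -m handwheel '[50,0,0,0,0,0,0, 50,0,0,0,0,0,0, 50,0,0,0,0,0,0, 50,0,0,0,0,0,0]'; python3 -m handwheel '[50,0,0,15,0,0,0, 50,0,0,40,0,0,0, 50,0,0,80,0,0,0, 50,0,0,130,0,0,0, 50,0,0,190,0,0,0, 50,0,0,250,0,0,0, 50,-20,-50,250,0,0,0, 50,-30,-110,250,0,0,0]'
```

```text
th 152.7 R 56.9 Ft 4.64 Fr 0.65
clock: 25.7
eef_pos: [0.4738, 0.2347, 0.1125]
tool_rot: [0.409, 0.912, -0.0, -0.0]
wrist_force: [0.0, 0.2, 0.1]
gripper_width: 0.0429
gripper_force: 0.0
clock: 26.7
eef_pos: [0.4429, 0.1247, 0.3642]
tool_rot: [0.408, 0.913, 0.001, 0.001]
wrist_force: [2.3, -0.9, -0.8]
gripper_width: 0.0432
gripper_force: 0.0
```

```bash
python3 -m handwheel '[50,0,-60,0,0,0,0, 50,0,-120,0,0,0,0, 50,0,-160,0,0,0,0, 50,0,-160,0,0,0,0]'; python3 - <<'E'
from h import *
np.set_printoptions(precision=4,suppress=True)
t=cam("top");s=cam("side")
h=cv2.cvtColor(t["color"],cv2.COLOR_RGB2HSV).astype(int)
red=((h[...,0]<8)|(h[...,0]>172))&(h[...,1]>140)&(h[...,2]>80)
for b in blobs(red,10): print(b, plane(t,b[0],.128))
a=t["color"][160:240,215:335,::-1]; b=s["color"][140:240,260:380,::-1]
cv2.imwrite("pics/g5.png",np.vstack([cv2.resize(a,(420,280),interpolation=cv2.INTER_CUBIC),cv2.resize(b,(420,300),interpolation=cv2.INTER_CUBIC)]))
E
```

```text
clock: 27.2
eef_pos: [0.4435, -0.0376, 0.3635]
tool_rot: [0.411, 0.912, 0.0, 0.0]
wrist_force: [0.8, 1.3, 0.8]
gripper_width: 0.0426
gripper_force: 0.0
([67.5, 181.6], [40, 136, 59, 87, 2577]) [0.5501 0.5089 0.128 ]
([396.0, 170.6], [388, 163, 16, 16, 190]) [ 0.5688 -0.0643  0.128 ]
([77.9, 169.1], [74, 166, 10, 7, 21]) [0.5721 0.4911 0.128 ]
([227.5, 227.8], [223, 223, 10, 10, 80]) [0.47   0.2252 0.128 ]
([288.8, 247.0], [285, 239, 9, 16, 44]) [0.4374 0.1204 0.128 ]
([185.2, 286.8], [171, 264, 29, 46, 887]) [0.3698 0.2959 0.128 ]
([167.5, 290.0], [167, 275, 2, 31, 31]) [0.3643 0.3262 0.128 ]
```

View pics/g5.png

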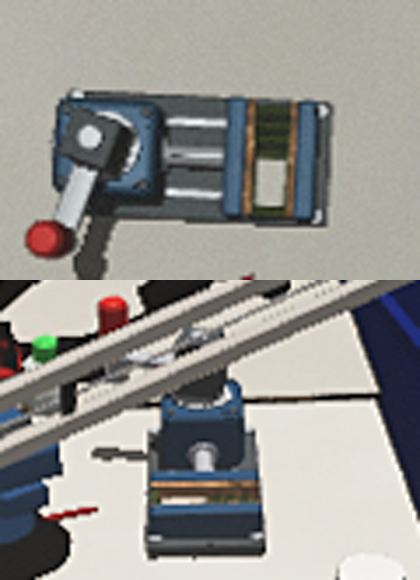

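The crank is home, and the moulding is between both corks with no visible gap. The knob sits about 8° back from where I let it go, though, at (0.470,0.225). To be sure of the squeeze I'll grip the knob again and feel it.

```bash
python3 -m handwheel '[50,7,55,0,0,0,0, 50,14,110,0,0,0,0, 50,20,165,0,0,0,0, 50,25,220,-30,0,0,0, 50,27,263,-80,0,0,0, 50,27,263,-140,0,0,0, 50,27,263,-192,0,0,0, 50,27,263,-192,0,0,0]'; python3 -m handwheel '[50,0,0,-25,0,0,0, 50,0,0,-50,0,0,0, 50,0,0,-58,0,0,0, 10,0,0,-58,0,0,0, 10,0,0,-58,0,0,0, 10,0,0,-58,0,0,0, 10,0,0,-58,0,0,0]' 40; python3 f.py; python3 -c "
import numpy as np
c=lambda a:np.array([55*np.cos(np.radians(a)),55*np.sin(np.radians(a))])
for a in (161,158,155,152,149,146,143): print(a,np.round(c(a-3)-c(a),1))"
```

```text
clock: 28.3
eef_pos: [0.4685, 0.2284, 0.1684]
tool_rot: [0.408, 0.913, -0.002, -0.002]
wrist_force: [0.3, -0.8, 1.3]
gripper_width: 0.0424
gripper_force: 0.0
clock: 29.18
eef_pos: [0.4713, 0.2284, 0.1139]
tool_rot: [0.409, 0.912, 0.001, 0.0]
wrist_force: [-5.1, 0.8, 7.6]
gripper_width: 0.0179
gripper_force: 39.5
th 158.5 R 56.2 Ft 1.12 Fr 5.04
161 [1.  2.7]
158 [1.1 2.6]
155 [1.3 2.6]
152 [1.4 2.5]
149 [1.5 2.4]
146 [1.7 2.3]
143 [1.8 2.3]
```

```bash
python3 -m handwheel '[10,0.2,1.3,0,0,0,0, 10,0.6,2.6,0,0,0,0]' >/dev/null;python3 f.py;  python3 -m handwheel '[10,0.6,1.3,0,0,0,0, 10,1.3,2.6,0,0,0,0]'>/dev/null;python3 f.py
```

```text
th 156.6 R 56.5 Ft 4.94 Fr 2.35
th 153.8 R 56.5 Ft 5.04 Fr 2.78
```

The resistance is 5 N straight away, against 2.5 N free, so the moulding is held at about 70 N. I'll release, retreat and check.

```bash
python3 -m handwheel '[50,0,0,0,0,0,0, 50,0,0,0,0,0,0, 50,0,0,0,0,0,0, 50,0,0,15,0,0,0, 50,0,0,45,0,0,0, 50,0,0,95,0,0,0, 50,0,0,150,0,0,0, 50,0,0,210,0,0,0]'; python3 -m handwheel '[50,-10,-60,0,0,0,0, 50,-20,-120,0,0,0,0, 50,-30,-180,0,0,0,0, 50,-30,-240,0,0,0,0, 50,-30,-250,0,0,0,0, 50,-30,-250,0,0,0,0]'; python3 - <<'E'
from h import *
np.set_printoptions(precision=4,suppress=True)
for k in range(2):
    t=cam("top")
    h=cv2.cvtColor(t["color"],cv2.COLOR_RGB2HSV).astype(int)
    red=((h[...,0]<8)|(h[...,0]>172))&(h[...,1]>140)&(h[...,2]>80)
    for b in blobs(red,50):
        if 215<b[0][0]<260: print(b, plane(t,b[0],.128))
    g=cv2.cvtColor(t["color"],cv2.COLOR_RGB2GRAY)[190:206,232:250]
    print(blobs(g>130,10))
E
```

```text
clock: 30.68
eef_pos: [0.4721, 0.233, 0.3253]
tool_rot: [0.409, 0.913, 0.0, -0.0]
wrist_force: [0.8, 0.3, -0.2]
gripper_width: 0.0427
gripper_force: 0.0
clock: 31.42
eef_pos: [0.4428, -0.017, 0.3233]
tool_rot: [0.41, 0.912, 0.0, 0.0]
wrist_force: [0.6, 0.8, -0.0]
gripper_width: 0.0429
gripper_force: 0.0
([226.7, 227.6], [222, 223, 10, 10, 79]) [0.4703 0.2266 0.128 ]
[([14.5, 2.5], [11, 2, 7, 3, 11]), ([8.1, 8.8], [5, 6, 7, 7, 34])]
([226.7, 227.6], [222, 223, 10, 10, 79]) [0.4703 0.2266 0.128 ]
[([14.5, 2.5], [11, 2, 7, 3, 11]), ([8.1, 8.8], [5, 6, 7, 7, 34])]
```

```bash
python3 - <<'E'
from h import *
print(plane(cam("top"),(240.1,198.8),.106)); print(robot.job_done())
E
```

```text
[0.52195595 0.20773334 0.106     ]
the job is handed in; nothing more can be done
None
```

I handed the job in with the crank fully home on the shaft, the moulding held at roughly 70 N (estimated from the knob stiffness) and the gripper clear; I saw no sign that the pots or glue bottle had moved, and the verdict wasn't shown.

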